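# Close the jig's retaining bar and lock it with the ball-lock pin

### The job

On the sloping assembly jig, swing the retaining bar fully closed over the gear case so that its end lies in the clevis and the holes line up. Then take the ball-lock pin from its wooden block by squeezing its two buttons, slide it through the clevis and bar until its flange sits on the clevis, and let go so that the buttons spring out and the balls lock it there. Do not disturb the jar, the tray or the cordless driver.

Things in the scene. Friction and masses are not known exactly. Their poses are not given: they have to be found in the camera images.
- clevis_hole (a point): Centre of the pin hole at the upper face of the jig's steel clevis. Axes of the sloping plate: z square out of the slope (30 degrees from vertical, leaning to the robot's side), x up the slope, y across. Clevis: two cheeks 44 x 44 x 8 mm, 15 mm through holes, upper faces at z = 0 and -22 mm; the bar end goes between them. A 10 mm wall joins them on the -x side.
- plate: The jig's grey sloping plate, 150 x 235 x 10 mm, fixed; origin at the middle of its upper face, axes as clevis_hole, which is at (0, -75, 50) mm here. An aluminium gear case (74 mm square, 28 mm high) sits at its middle, under the closed bar. Between the lower cheek (underside 20 mm over the plate) and the plate is free space for the pin's end.
- bar_pivot (a point): Point on the bar's pivot axis, level with the bar's upper face; axes as clevis_hole, from which it lies 150 mm along +y and 10 mm below. The bar turns about this z axis.
- bar (a joint): Angle (rad) of the retaining bar: 0 = closed, lying along -y from its pivot with its 15 mm hole in line with the clevis holes (a stop); it grows to 1.4 as the bar swings open up the slope (+x). Its pivot is stiff (0.2 N m): it stays where it is left.
- knob (a point): On the axis of the bar's black upright knob, 80 mm from the pivot axis. The knob's grip is 20 mm across and reaches from 14 mm below this point to 12 mm above it; the bar's upper face is 22 mm below it. The bar is 26 mm wide, 10 mm thick, 34 mm wide around its hole. Axes turn with the bar: z square out of the slope, -y along the bar towards its hole.
- pin_grip (a point): Middle of the ball-lock pin's handle, level with its button centres. z along the pin towards the handle end (up at the start). Handle: black block 44 (x) x 22 (y) x 36 mm (z, from 20 below to 16 above this point); a steel button 20 mm wide, 22 mm tall on each broad face (+y, -y), 32 mm over both when out, 24 mm pressed home. Grip across the buttons with about 15 N or more to draw the balls in.
- pin: The loose ball-lock pin, about 0.13 kg; origin at the underside of its round 28 mm flange, 25 mm below pin_grip, same axes. Below: steel shank 12 mm across, 46 mm long, tapered over the last 6 mm; a ball on each side (33 to 40 mm below the flange) stands out 3.5 mm unless the buttons are pressed. Clevis and bar are 30 mm thick together, so the seated pin's balls stand 3 mm below the lower cheek.
- pin_tip (a point): The tip of the pin's shank, 71 mm below pin_grip along the pin's z axis.
- button_a (a joint): Travel (m) of the pin's +y button: 0 = out (ball out), 0.004 = pressed home (ball in). Spring: 3 N to start, 7 N at full travel. If its ball is in a hole it cannot come fully out.
- button_b (a joint): The same for the -y button.
- holder: Light wooden block 60 x 60 x 60 mm, fixed, with a 24 mm vertical through hole in its middle; the pin stands in it with its flange on the block's top. Origin at the centre of its underside. It stands either to the left or to the right of the jig.
- jar: White plastic jar with a black cap, 60 mm across, 85 mm tall, loose; origin under its centre. A bystander, on the other side of the jig from the holder.
- tray: Yellow open parts bin 110 x 100 x 50 mm with nuts in it, loose; origin under its centre. A bystander, at the far left.
- driver: Cordless right-angle driver lying down, about 310 mm long, 70 mm wide, 56 mm high, loose; origin at table height near its middle. A bystander, at the far right.
Things that resemble listed ones, but are neither listed nor needed, are in the scene too. Of the things like the pin, leave any that is pink or yellow; of the rest the smaller one is meant.

How it is judged:
By the outcome, as a careful person would: the job done as asked, in the order asked, and still so for the second after the job is handed in, with the robot touching nothing.
It also fails if it takes over 58 s, if anything falls off the work surface, if the arm or the gripper's body presses on something with over 40 N, if the wrist force passes 120 N, or if a joint passes its speed limit or range.

### The arm

A 6-joint arm with a two-finger parallel gripper is mounted at the origin on the work surface. World frame = base frame: x ahead of the robot, y to its left, z up, the work surface at z = 0. Lengths are in m, angles in degrees, forces in N, time in s.
With the tool pointing down it reaches from about 0.275 to 0.85 m from the base axis. Payload 19 kg.
Tool frame: the origin (TCP) lies at the very end of the fingers, on their centre line; the grasp point (between the pads) lies 19 mm behind it; z points along the fingers, y is the direction in which the jaws open and shut (so a half turn about z gives the same grasp; the last joint's range is limited). The gripper opens to 85 mm and grips with 20 to 120 N. Pads are 22 mm wide; open, the fingers measure 114 mm over their backs; the gripper's body (76 mm by 85 mm) begins 54 mm behind the grasp point. The pads swing forward as they close: fully open they stand 13 mm farther back than shut.
Start: joints at [-72.823, 8.623, 82.357, -0, 89.026, -7.678], TCP at [0.242, -0.522, 0.231] pointing down, gripper open.
Joint ranges: [-160.23, 160.23], [-39.13, 120.54], [6.94, 153.29], [-79.49, 259.48], [9.18, 160.14], [-161.06, 161.06]. Speed limits (degrees/s): [108.29, 108.29, 127.2, 172.46, 172.46, 172.46].

### API

Orientations are given as a 3x3 rotation matrix whose columns are the frame's x, y, z axes.
In Python, from bench import * gives the robot as it stands.
- The arm moves only by the tool jog_arm, never from a script. Its argument "motion" is a list that holds one entry, the list of rows, each a list of 7 numbers: the turn, a rotation vector about the tool's x, y, z in degrees, then the shift along the tool's x, y, z in m, then the closure in counts, from 0 (fully open) to 255 (shut). A call has 1 to 8 rows; each row is the pose to reach, as a shift and turn from the pose commanded when the call began, along the tool's axes at that moment; what a row does not reach only later rows make up. A row lasts 1/10 s, in which the tool goes at most 50 mm and 8.59 degrees, less where a joint would pass 70% of its speed; a pose out of reach is approached as far as the arm can. A call with a gripper value outside its range is refused whole. The fingers move at their own pace and stop on an object; the grip force is fixed at half the most. Time passes only in rows, so rows that repeat a pose let the fingers close. It gives the time, the measured TCP pose, the force and the opening at its end, in the units of the state.
- observe(): the state, without advancing time (a new reading comes with each control period).
- capture(name): name is "scene" or "top" or "wrist"; returns a dict with "img" (400x640x3 uint8, red, green, blue), "z_map" (400x640 float32, m along the optical axis (not along the pixel's ray), 0 where there is no reading), "intrinsics" (3x3 intrinsics, pixels), "R" (3x3) and "t" (3): a world point X has camera coordinates R X + t; the wrist camera has in their place "hand_eye" (4x4, takes a point from camera to tool coordinates, whose origin is the TCP and whose axes are the flange's). Camera axes: x right, y down, z forward; pixel columns grow to the right and rows downward; lengths in m; the calibration is good to about 2 mm. A picture is of the moment at which its call begins: read the wrist's pose just before it.
- job_done(): hands the job in, once; it reports no verdict.
Trained networks look in the newest picture that a camera, given by its name, has taken for a name from the list of things; names that differ only in an ending like _2 or _b are one class to them, and where a whole thing is asked for, a point or a joint stands for the part that bears it (a point fixed in the world has none). Each returns a list of dicts, best first, with "score" (0 to 1); they miss things now and then, are a little off and sometimes report something else, mostly with a low value. They report only what shows in the picture. A call takes as long as a camera call. They do not tell look-alikes from the thing itself.
- recognise(name, camera): "position" ([x, y, z] in m, in world coordinates, good to about 4 mm: the middle of the surface that is visible of it).
- regions_of(name, camera): "region" (400x640 bool, what is visible of it).
- landmark_of(name, camera): "position" ([x, y, z] in m, in world coordinates, good to about 4 mm: a listed point, or the origin of a listed thing).
The state is a dict: "clock": time; "joints": joint angles; "joint_velocities": joint speeds; "tau": joint torques, N m; "ee_pos": TCP position; "tool_rot": TCP orientation; "force": force on the tool from outside, world axes, zero at the start; "torque": the same for the moment, N m; "width": finger opening in m.
Only numpy, scipy, OpenCV 4.12 (cv2) and the standard library are available. Lean on these libraries where they do the work, as an engineer would, in place of code of your own. Each camera call takes 0.05 s, during which the arm holds its last target.

## Working session

There is one attempt and no reset: what is moved stays moved. The work goes in short steps, Python scripts to look and compute and a tool call to move; the robot and the scene stay as the last step left them, time stands still between calls to the robot, and variables do not carry over. Pictures are saved under pics/ and viewed, and the job is handed in when it is done.

Besides the shell and the picture viewer there is one more tool, called after "Call:" as name([rows], argument=value, ...), one row to a line, values as JSON. jog_arm: Moves the arm, as the interface text tells. Its arguments: {"type":"object","properties":{"motion":{"type":"array","items":{"type":"array","items":{"type":"array","items":{"type":"number"}}}}},"required":["motion"]}

```bash
ls; mkdir -p pics; python3 - <<'E'
from bench import *
import cv2,numpy as np
s=observe(); print(s)
for n in ("scene","top"):
    c=capture(n); cv2.imwrite(f"pics/{n}0.png",c["img"][:,:,::-1])
    np.savez(f"{n}0.npz",**c)
    for k in ("intrinsics","R","t"): print(n,k,np.array(c[k]).round(3).tolist())
    for o in ("clevis_hole","bar_pivot","knob","plate","pin_grip","pin","pin_tip","holder","jar","tray","driver"):
        print(n,o,[(round(d["score"],2),np.round(d["position"],4).tolist()) for d in landmark_of(o,n)][:5])
print(observe()["clock"])
E
```

```text
pics
{'clock': 0.0, 'joints': array([-7.28226350e+01,  8.65011673e+00,  8.23917120e+01, -6.27258039e-05,
        8.90247161e+01, -7.67720898e+00]), 'joint_velocities': array([-0.08587228, -0.06383794, -0.00930047, -0.00308204, -0.02570448,
       -0.09296031]), 'tau': array([-2.57394255e-03, -7.13057685e+01, -5.70868349e+01, -3.29479872e-04,
        8.98807368e-03, -2.98654413e-05]), 'ee_pos': array([ 0.24159875, -0.52152603,  0.23069498]), 'tool_rot': array([[ 9.07377559e-01,  4.20316366e-01, -3.44050432e-04],
       [ 4.20316479e-01, -9.07376894e-01,  1.10929732e-03],
       [ 1.54072405e-04, -1.15116156e-03, -9.99999326e-01]]), 'force': array([-0.11518814, -0.30002291, -0.20775601]), 'torque': array([ 0.00089555, -0.03565791,  0.00124802]), 'width': 0.08549743527816978}
scene intrinsics [[440.422, 0.0, 315.168], [0.0, 440.422, 191.261], [0.0, 0.0, 1.0]]
scene R [[0.414, 0.91, 0.014], [0.564, -0.245, -0.788], [-0.714, 0.335, -0.615]]
scene t [-0.239, -0.208, 1.538]
scene clevis_hole [(0.94, [0.4839, -0.056, 0.1148])]
scene bar_pivot [(0.64, [0.4797, 0.0947, 0.1054])]
scene knob [(0
[... 937 characters left out ...]
bar_pivot [(0.64, [0.4816, 0.0926, 0.1062])]
top knob [(0.86, [0.5271, 0.0403, 0.1542])]
top plate [(0.89, [0.5026, 0.0183, 0.0654])]
top pin_grip [(0.73, [0.3548, -0.2056, 0.0242]), (0.64, [0.4104, -0.3914, 0.0996]), (0.61, [0.3289, -0.2808, 0.0915]), (0.43, [0.4314, -0.2835, 0.0861])]
top pin [(0.78, [0.3707, -0.1929, 0.0197]), (0.61, [0.3289, -0.2778, 0.062]), (0.58, [0.435, -0.2848, 0.0584])]
top pin_tip [(0.65, [0.416, -0.3966, -0.002]), (0.52, [0.4099, -0.1889, 0.0206])]
top holder [(0.5, [0.4358, -0.2831, -0.007])]
top jar [(0.71, [0.4075, 0.2906, -0.0])]
top tray [(0.97, [0.6519, 0.3949, -0.0021]), (0.64, [0.6504, -0.3983, 0.0001])]
top driver [(0.75, [0.6539, -0.4009, -0.0001])]
1.2
```

View pics/scene0.png

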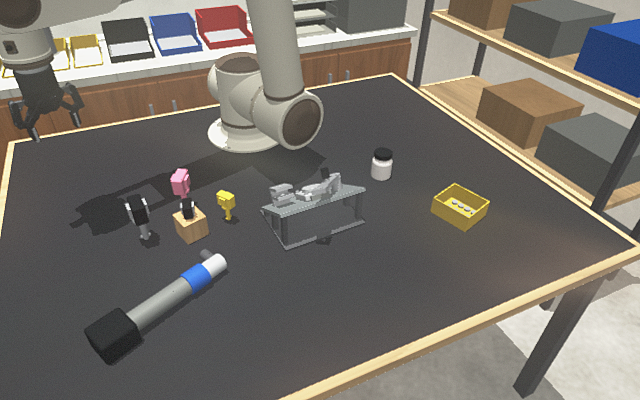

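View pics/top0.png

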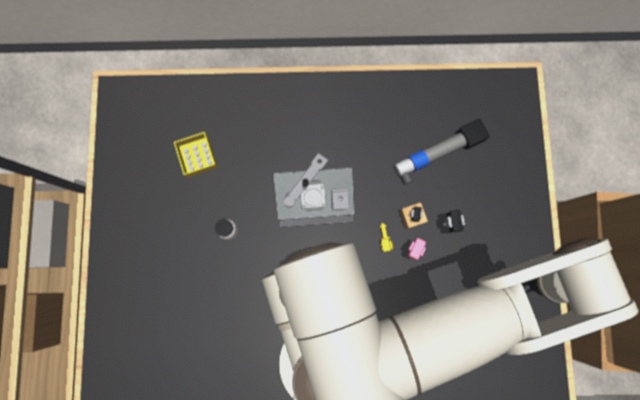

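```bash
python3 - <<'E'
import cv2
a=cv2.imread("pics/scene0.png"); 
cv2.imwrite("pics/scene0_crop.png",cv2.resize(a[220:400,60:300],None,fx=3.3,fy=3.3,interpolation=cv2.INTER_CUBIC))
a=cv2.imread("pics/top0.png"); 
cv2.imwrite("pics/top0_crop.png",cv2.resize(a[190:340,380:540],None,fx=4,fy=4,interpolation=cv2.INTER_CUBIC))
E
```

```text
(no output)
```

View pics/scene0_crop.png

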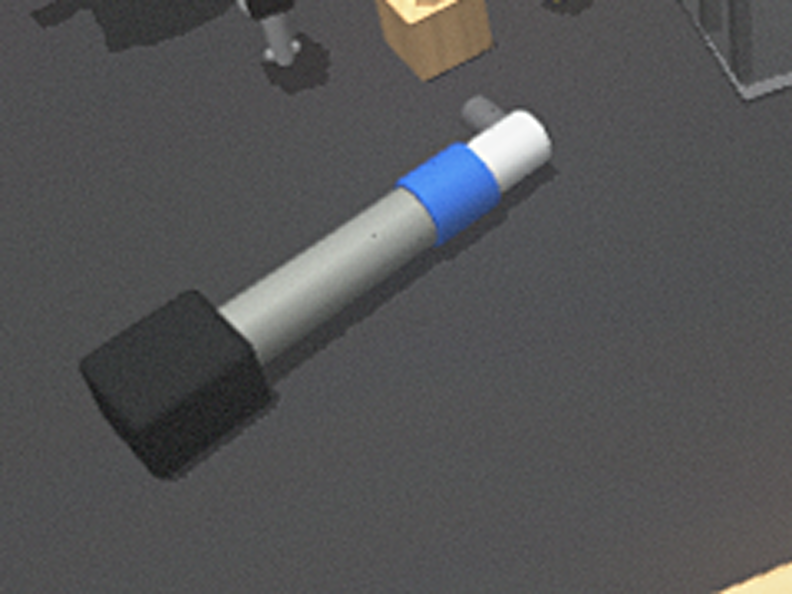

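View pics/top0_crop.png

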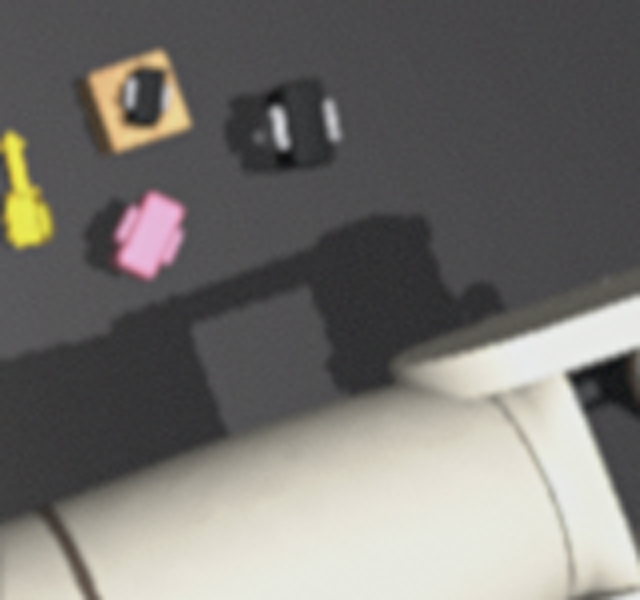

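Look-alikes of the pin:

| Item | Scene px | Top px |
|---|---|---|
| Black pin in the wooden block | (188,208) | (415,213) |
| Larger black pin standing on the table | (138,215) | (453,221) |
| Pink pin | (180,182) | (417,249) |
| Yellow pin, lying | (227,205) | (386,238) |

Pink and yellow are ruled out. Of the two black ones the smaller is meant, which is the one in the block at about (0.434, -0.284). In the crop it is clearly smaller than the one at top (453,221).

The bar is open by about 52°. Next I set up helpers and move to a wrist view square to the plate.

```bash
cat > h.py <<'E'
from bench import *
import numpy as np, cv2
from scipy.spatial.transform import Rotation as Ro
def plateR(yaw):
    return Ro.from_euler('z',yaw,degrees=True).as_matrix()@np.array([[np.cos(np.pi/6),0,-.5],[0,1,0],[.5,0,np.cos(np.pi/6)]])
def rel(Rt,pt,s=None):
    s=s or observe(); R0=s["tool_rot"]; 
    return Ro.from_matrix(R0.T@Rt).as_rotvec(degrees=True).round(2), (R0.T@(np.array(pt)-s["ee_pos"])).round(4)
def tool(zdir,ydir):
    z=np.array(zdir)/np.linalg.norm(zdir); y=np.array(ydir,float); y-=z*(y@z); y/=np.linalg.norm(y)
    return np.column_stack([np.cross(y,z),y,z])
def w2cam(c,s):
    "4x4 cam->world"
    if "hand_eye" in c:
        T=np.eye(4);T[:3,:3]=s["tool_rot"];T[:3,3]=s["ee_pos"];return T@np.array(c["hand_eye"])
    T=np.eye(4);T[:3,:3]=c["R"];T[:3,3]=c["t"];return np.linalg.inv(T)
def cloud(c,s=None):
    T=w2cam(c,s);K=np.array(c["intrinsics"]);z=c["z_map"];v,u=np.indices(z.shape)
    P=np.stack([(u-K[0,2])/K[0,0]*z,(v-K[1,2])/K[1,1]*z,z],-1)
    W=P@T[:3,:3].T+T[:3,3]; W[z<=0]=np.nan; return W
E
python3 - <<'E'
from h import *
Rp=plateR(3)
# clevis hole avg, plate centre
p=np.array([.484,-.056,.1147])-Rp@np.array([0,-.075,.05])
print(p)
Rt=tool(-Rp[:,2],Rp[:,0]); pt=p+Rp@np.array([0.0,0,0.26])
print(pt,*rel(Rt,pt))
c=capture("wrist"); print(c["hand_eye"].round(3).tolist(),c["intrinsics"])
E
```

```text
[0.50504054 0.02020561 0.07139873]
[0.3752187  0.01340194 0.29656533] [-26.35  17.81 -66.5 ] [ 0.3461 -0.4294 -0.0653]
[[-0.001, -0.961, -0.278, 0.07], [1.0, -0.001, -0.0, -0.001], [0.0, -0.278, 0.961, -0.143], [0.0, 0.0, 0.0, 1.0]] [[307.47438463   0.         325.2282227 ]
 [  0.         307.47438463 197.78198086]
 [  0.           0.           1.        ]]
```

Call:
jog_arm([
  [[-26.35, 17.81, -66.5, 0.346, -0.429, -0.065, 0], [-26.35, 17.81, -66.5, 0.346, -0.429, -0.065, 0], [-26.35, 17.81, -66.5, 0.346, -0.429, -0.065, 0], [-26.35, 17.81, -66.5, 0.346, -0.429, -0.065, 0], [-26.35, 17.81, -66.5, 0.346, -0.429, -0.065, 0], [-26.35, 17.81, -66.5, 0.346, -0.429, -0.065, 0], [-26.35, 17.81, -66.5, 0.346, -0.429, -0.065, 0], [-26.35, 17.81, -66.5, 0.346, -0.429, -0.065, 0]],
])

```text
clock: 2.05
ee_pos: [0.338, -0.1344, 0.2786]
tool_rot: [[0.021, 0.88, 0.475], [1.0, -0.027, 0.005], [0.017, 0.475, -0.88]]
force: [1.3, -2.1, 0.3]
width: 0.0858
```

```bash
python3 - <<'E'
from h import *
Rp=plateR(3);p=np.array([.505,.0202,.0714])
Rt=tool(-Rp[:,2],Rp[:,0]); pt=p+Rp@np.array([0.0,0,0.26])
s=observe();print(s["clock"],s["joints"].round(1),*rel(Rt,pt,s))
E
```

```text
2.05 [-55.9 -37.1 116.7  23.5  84.3 -53.5] [-1.61  1.19 -4.17] [0.1489 0.0373 0.0026]
```

Call:
jog_arm([
  [[-1.6, 1.2, -4.2, 0.075, 0.037, 0.0, 0], [-1.6, 1.2, -4.2, 0.11, 0.037, 0.0, 0], [-1.6, 1.2, -4.2, 0.149, 0.037, 0.0, 0], [-1.6, 1.2, -4.2, 0.149, 0.037, 0.0, 0], [-1.6, 1.2, -4.2, 0.149, 0.037, 0.0, 0]],
])

```text
clock: 2.55
ee_pos: [0.3753, 0.0131, 0.2991]
tool_rot: [[-0.049, 0.866, 0.497], [0.999, 0.042, 0.027], [0.002, 0.498, -0.867]]
force: [1.0, 0.1, 0.1]
width: 0.0853
```

```bash
python3 - <<'E'
from h import *
Rp=plateR(3);p=np.array([.505,.0202,.0714])
Rt=tool(-Rp[:,2],Rp[:,0]); pt=p+Rp@np.array([0.0,0,0.26])
s=observe();print(s["clock"],s["joints"].round(1),*rel(Rt,pt,s))
c=capture("wrist"); cv2.imwrite("pics/w1.png",c["img"][:,:,::-1])
np.savez("w1.npz",**c,ee=s["ee_pos"],Rt=s["tool_rot"])
for o in ("clevis_hole","bar_pivot","knob","plate"):
    print(o,[(round(d["score"],2),np.round(d["position"],4).tolist()) for d in landmark_of(o,"wrist")][:3])
E
```

```text
2.55 [-19.7 -39.1 115.7  11.5  75.8 -22.6] [-0.14 -0.03 -0.22] [ 0.0003 -0.0013  0.0022]
clevis_hole [(0.68, [0.4826, -0.0524, 0.1156]), (0.23, [0.501, 0.0211, 0.0703]), (0.23, [0.4768, 0.0921, 0.1055])]
bar_pivot [(0.79, [0.4785, 0.0915, 0.1085])]
knob [(0.73, [0.5243, 0.0426, 0.1573])]
plate [(0.67, [0.4999, 0.0238, 0.0742])]
```

View pics/w1.png

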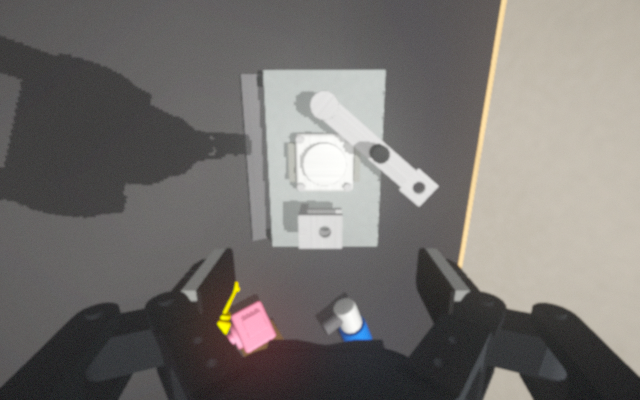

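```bash
cat > ana.py <<'E'
from h import *
def ana(fn):
    d=np.load(fn); c={k:d[k] for k in ("img","z_map","intrinsics","hand_eye")}; s=dict(ee_pos=d["ee"],tool_rot=d["Rt"])
    W=cloud(c,s); Rp=plateR(3); p=np.array([.505,.0202,.0714])
    L=(W-p)@Rp   # local coords
    m=(abs(L[...,2])<.006)&(abs(L[...,0])<.09)&(abs(L[...,1])<.13)
    A=L[m]; co=np.linalg.lstsq(np.c_[A[:,:2],np.ones(len(A))],A[:,2],rcond=None)[0]
    n=Rp@np.array([-co[0],-co[1],1]); n/=np.linalg.norm(n); print("plate z=",co.round(4),"normal",n.round(4),"tilt",np.degrees(np.arccos(n[2])).round(2),"heading",np.degrees(np.arctan2(-n[1],-n[0])).round(2),len(A))
    full=(L[...,2]>-.006)&(L[...,2]<.008)&(abs(L[...,0])<.1)&(abs(L[...,1])<.14)
    n_,lab,st,ce=cv2.connectedComponentsWithStats(full.astype(np.uint8)); k=1+np.argmax(st[1:,4])
    r=cv2.minAreaRect((L[lab==k][:,:2]*1000).astype(np.float32)); print("plate rect local mm (center,size,ang)",r)
    return W,L,c
E
python3 - <<'E'
from ana import *
W,L,c=ana("w1.npz")
for n,z0,z1 in (("clevis",.046,.056),("bar",.036,.044),("knob",.065,.09)):
    m=((L[...,2]>z0)&(L[...,2]<z1)&(abs(L[...,1])<.14)&(L[...,0]>-.09)&(L[...,0]<.2))
    k,lab,st,ce=cv2.connectedComponentsWithStats(m.astype(np.uint8))
    for i in range(1,k):
        if st[i,4]>60:
            A=L[lab==i]; print(n,st[i],A.mean(0).round(4),cv2.minAreaRect((A[:,:2]*1000).astype(np.float32)))
im=c["img"]
cv2.imwrite("pics/w1c.png",cv2.resize(im[60:260,240:460][:,:,::-1],None,fx=3,fy=3,interpolation=cv2.INTER_CUBIC))
E
```

```text
plate z= [-0.0004 -0.0016  0.0018] normal [-0.499  -0.0246  0.8662] tilt 29.98 heading 2.82 12528
plate rect local mm (center,size,ang) ((-3.717987060546875, 0.31851959228515625), (234.72640991210938, 154.98837280273438), 89.75572204589844)
clevis [ 298  213   45   35 1406] [-0.0066 -0.0735  0.0517] ((-6.4636077880859375, -74.5641860961914), (44.290382385253906, 54.02061462402344), 89.87591552734375)
bar [ 310   91  129  115 3018] [0.0585 0.025  0.0419] ((56.95794677734375, 25.883686065673828), (33.908199310302734, 183.11642456054688), 50.13818359375)
knob [371 145  19  19 281] [0.0592 0.0242 0.075 ] ((59.61005783081055, 23.587139129638672), (18.797100067138672, 19.367172241210938), 0.4342851936817169)
```

View pics/w1c.png

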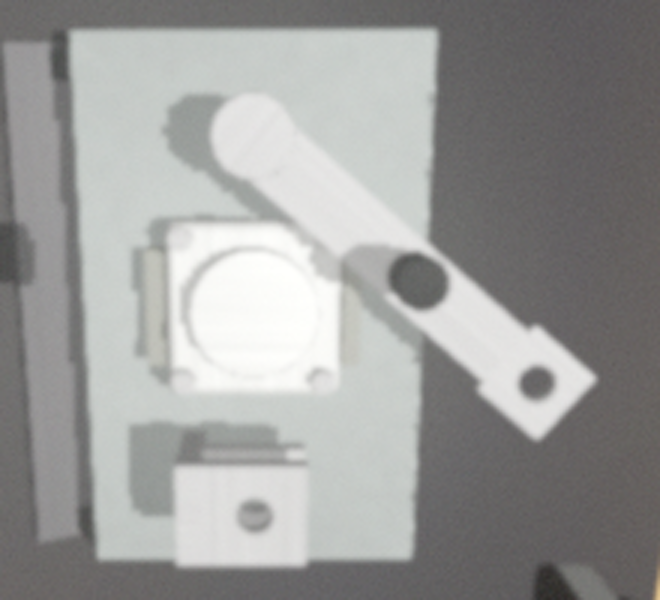

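```bash
cat >> ana.py <<'E'
def ray(c,T,uv,Rp,p,z):
    K=c["intrinsics"]; d=T[:3,:3]@np.array([(uv[0]-K[0,2])/K[0,0],(uv[1]-K[1,2])/K[1,1],1.]); o=T[:3,3]
    n=Rp[:,2]; q=p+n*z; return o+d*((q-o)@n)/(d@n)
E
python3 - <<'E'
from ana import *
d=np.load("w1.npz"); c={k:d[k] for k in ("img","z_map","intrinsics","hand_eye")}; s=dict(ee_pos=d["ee"],tool_rot=d["Rt"])
T=w2cam(c,s); Rp=plateR(2.8); p=np.array([.505,.0202,.0714])
for n,uv,z in (("clevis",(324.7,232),.0515),("barhole",(418.8,187.2),.0415),("knobtop",(379.3,153.3),.0755),("pivcap",(324.3,105.7),.0435)):
    X=ray(c,T,uv,Rp,p,z); print(n,X.round(4),((X-p)@Rp).round(4))
# top / scene depth check
for n in ("top","scene"):
    d=np.load(n+"0.npz"); c={k:d[k] for k in d.files}; W=cloud(c); L=(W-p)@Rp
    m=(abs(L[...,2])<.008)&(abs(L[...,0])<.07)&(abs(L[...,1])<.11); print(n,"plate z",np.median(L[m][:,2]))
    for q,z0,z1 in (("clevis",.045,.056),("bar",.035,.044),("knob",.06,.09)):
        m=((L[...,2]>z0)&(L[...,2]<z1)&(abs(L[...,1])<.14)&(L[...,0]>-.09)&(L[...,0]<.2))
        k,lab,st,ce=cv2.connectedComponentsWithStats(m.astype(np.uint8))
        for i in range(1,k):
            if st[i,4]>25:
                A=L[lab==i]; print(q,st[i],A.mean(0).round(4),cv2.minAreaRect((A[:,:2]*1000).astype(np.float32)))
E
```

```text
clevis [ 0.4824 -0.0568  0.1157] [-0.0007 -0.0758  0.0515]
barhole [0.5839 0.0028 0.1643] [ 0.114  -0.0213  0.0415]
knobtop [0.5163 0.0455 0.1658] [0.0581 0.0247 0.0755]
pivcap [0.4788 0.093  0.1086] [-0.0009  0.074   0.0435]
top plate z 0.0012518712356914359
clevis [332 191  16  19 238] [-0.007  -0.0739  0.0512] ((-7.60820198059082, -73.9980697631836), (43.68443298339844, 55.757896423339844), 89.75995635986328)
bar [284 153  43  54 410] [0.0623 0.0224 0.0404] ((56.24177169799805, 28.536270141601562), (35.27968978881836, 183.98944091796875), 49.06769561767578)
knob [302 179   7   9  49] [0.0609 0.0241 0.0726] ((60.27564239501953, 24.12516212463379), (17.182079315185547, 17.640674591064453), 85.798583984375)
scene plate z 0.0009829853438900694
clevis [322 175   8   6  30] [0.0699 0.0223 0.0509] ((69.94099426269531, 22.392303466796875), (17.606342315673828, 10.60894775390625), 74.24390411376953)
clevis [269 184  24   8 110] [ 0.0072 -0.0762  0.0493] ((-2.2287540435791016, -73.99147033691406), (60.19493103027344, 45.347190856933594), 2.5356903076171875)
bar [311 173  30  20 209] [0.0815 0.0145 0.0401] ((62.406673431396484, 25.38174057006836), (34.448097229003906, 183.52215576171875), 50.68246078491211)
knob [321 168   8   7  51] [0.0694 0.0222 0.068 ] ((67.49752044677734, 23.933574676513672), (16.439128875732422, 18.200302124023438), 11.025988578796387)
```

```bash
cat >> h.py <<'E'
YAW=2.8; Rp=plateR(YAW); H=np.array([.4833,-.0563,.1151])
PIV=H+Rp@np.array([0,.150,-.010])
def knob(th):
    a=np.radians(th); return PIV+Rp@np.array([.08*np.sin(a),-.08*np.cos(a),.022])
def knobR(th):
    a=np.radians(th); return tool(-Rp[:,2],Rp@np.array([np.cos(a),np.sin(a),0]))
E
python3 - <<'E'
from h import *
for dz in (.05,-.012): print(*rel(knobR(50.3),knob(50.3)+Rp[:,2]*dz))
E
```

```text
[ -0.16  -0.19 -50.38] [0.026  0.0609 0.149 ]
[ -0.16  -0.19 -50.38] [0.0259 0.0612 0.211 ]
```

Call:
jog_arm([
  [[0, 0, -8.4, 0.004, 0.01, 0.03, 0], [0, 0, -16.8, 0.009, 0.02, 0.06, 0], [0, 0, -25.2, 0.013, 0.03, 0.09, 0], [0, 0, -33.6, 0.017, 0.04, 0.12, 0], [0, 0, -42, 0.022, 0.05, 0.135, 0], [0, 0, -50.4, 0.026, 0.061, 0.149, 0], [0, 0, -50.4, 0.026, 0.061, 0.149, 0]],
])

```text
clock: 3.5
ee_pos: [0.5016, 0.0424, 0.1981]
tool_rot: [[-0.701, 0.515, 0.494], [0.603, 0.797, 0.025], [-0.381, 0.316, -0.869]]
force: [0.5, 0.1, -0.0]
width: 0.0857
```

```bash
python3 - <<'E'
from h import *
s=observe();print(s["clock"],s["joints"].round(1),*rel(knobR(50.3),knob(50.3)-Rp[:,2]*.012,s))
c=capture("wrist"); cv2.imwrite("pics/w2.png",c["img"][:,:,::-1])
E
```

```text
3.5 [ -7.2 -18.4 115.9   6.2  53.4 -62.8] [-0.19 -0.32  0.14] [0.0004 0.0012 0.0603]
```

View pics/w2.png

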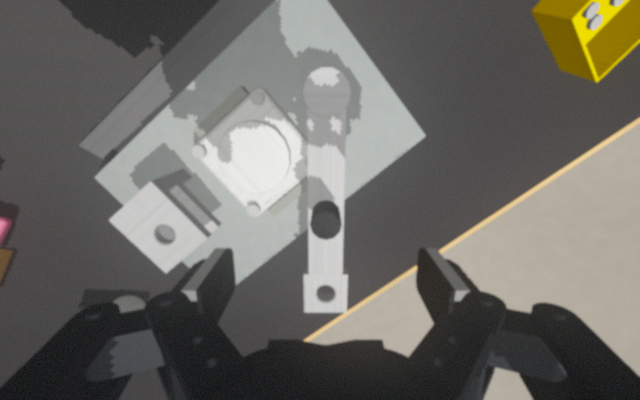

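The bar is vertical in the picture and the knob (326,220) sits midway between the fingers. Next I descend and grip.

Call:
jog_arm([
  [[0, 0, 0, 0, 0.001, 0.03, 0], [0, 0, 0, 0, 0.001, 0.055, 0], [0, 0, 0, 0, 0.001, 0.06, 150], [0, 0, 0, 0, 0.001, 0.06, 255], [0, 0, 0, 0, 0.001, 0.06, 255], [0, 0, 0, 0, 0.001, 0.06, 255], [0, 0, 0, 0, 0.001, 0.06, 255], [0, 0, 0, 0, 0.001, 0.06, 255]],
])

```text
clock: 4.35
ee_pos: [0.5313, 0.0459, 0.1494]
tool_rot: [[-0.698, 0.515, 0.498], [0.605, 0.796, 0.026], [-0.383, 0.319, -0.867]]
force: [-10.3, -2.9, 10.7]
width: 0.0179
```

```bash
python3 - <<'E'
from h import *
s=observe();print(s["clock"],s["joints"].round(1),s["force"].round(1),s["width"])
# arc rows, relative to current pose: rotation about pivot, theta 50.3 -> 0 
R0=s["tool_rot"];p0=s["ee_pos"]; n=Rp[:,2]
print("local TCP rel pivot",((p0-PIV)@Rp).round(4), "th",np.degrees(np.arctan2((p0-PIV)@Rp[:,0],-(p0-PIV)@Rp[:,1])))
for a in (7,14,21,28,35,42,47,50.3):
    Q=Ro.from_rotvec(-n*a,degrees=True).as_matrix()
    Rt=Q@R0; pt=PIV+Q@(p0-PIV); print(a,*[x.tolist() for x in rel(Rt,pt,s)])
E
```

```text
4.35 [ -6.1 -11.9 117.1   6.3  45.4 -62.5] [-10.3  -2.9  10.7] 0.01793135973149928
local TCP rel pivot [ 0.063  -0.0502  0.0132] th 51.407748185772064
7 [-0.02, 0.0, 7.0] [0.0004, -0.0098, 0.0]
14 [-0.03, 0.0, 14.0] [0.002, -0.0195, 0.0]
21 [-0.05, 0.01, 21.0] [0.0048, -0.029, 0.0]
28 [-0.06, 0.01, 28.0] [0.0087, -0.038, 0.0]
35 [-0.08, 0.01, 35.0] [0.0137, -0.0465, 0.0]
42 [-0.1, 0.01, 42.0] [0.0196, -0.0543, 0.0001]
47 [-0.11, 0.01, 47.0] [0.0245, -0.0594, 0.0001]
50.3 [-0.11, 0.01, 50.3] [0.0279, -0.0625, 0.0001]
```

Call:
jog_arm([
  [[0, 0, 3.5, 0.0001, -0.0049, -0.002, 255], [0, 0, 7, 0.0004, -0.0098, -0.002, 255], [0, 0, 10.5, 0.0011, -0.0147, -0.002, 255], [0, 0, 14, 0.002, -0.0195, -0.002, 255], [0, 0, 17.5, 0.0033, -0.0243, -0.002, 255], [0, 0, 21, 0.0048, -0.029, -0.002, 255], [0, 0, 24.5, 0.0066, -0.0335, -0.002, 255], [0, 0, 28, 0.0087, -0.038, -0.002, 255]],
])

```text
clock: 5.15
ee_pos: [0.5046, 0.0203, 0.1339]
tool_rot: [[-0.372, 0.784, 0.497], [0.909, 0.415, 0.025], [-0.187, 0.461, -0.868]]
force: [23.6, -7.6, -24.1]
width: 0.0177
```

```bash
python3 - <<'E'
from h import *
s=observe();print(s["clock"],s["joints"].round(1),(s["force"]@Rp).round(1),s["torque"].round(2),s["width"])
R0=s["tool_rot"];p0=s["ee_pos"]; n=Rp[:,2]
th=np.degrees(np.arctan2((p0-PIV)@Rp[:,0],-(p0-PIV)@Rp[:,1]))
print("local TCP rel pivot",((p0-PIV)@Rp).round(4), "th",th, np.hypot(*((p0-PIV)@Rp)[:2]),"toolyaw",np.degrees(np.arctan2(R0[:,1]@Rp[:,1],R0[:,1]@Rp[:,0])))
for a in (3.5,7,10.5,14,17.5,20,22,24):
    Q=Ro.from_rotvec(-n*a,degrees=True).as_matrix()
    Rt=Q@R0; pt=PIV+Q@(p0-PIV); print(a,*[x.tolist() for x in rel(Rt,pt,s)])
E
```

```text
5.15 [-10.8 -15.  121.3   9.6  44.9 -40.8] [  8.   -8.8 -32.5] [-1.14 -1.2  -0.82] 0.017725150502768457
local TCP rel pivot [ 0.0311 -0.0746  0.0138] th 22.611768858600254 0.08078777535152437 toolyaw 22.12273206004581
3.5 [-0.01, 0.01, 3.5] [0.0001, -0.0049, 0.0]
7 [-0.01, 0.02, 7.0] [0.0005, -0.0099, 0.0]
10.5 [-0.02, 0.03, 10.5] [0.0012, -0.0147, 0.0]
14 [-0.02, 0.04, 14.0] [0.0022, -0.0196, 0.0001]
17.5 [-0.03, 0.05, 17.5] [0.0035, -0.0243, 0.0001]
20 [-0.03, 0.06, 20.0] [0.0046, -0.0277, 0.0001]
22 [-0.04, 0.06, 22.0] [0.0056, -0.0303, 0.0001]
24 [-0.04, 0.07, 24.0] [0.0067, -0.0329, 0.0001]
```

Call:
jog_arm([
  [[0, 0, 3.5, 0.0001, -0.0049, 0.0013, 255], [0, 0, 7, 0.0005, -0.0099, 0.0013, 255], [0, 0, 10.5, 0.0012, -0.0147, 0.0013, 255], [0, 0, 14, 0.0022, -0.0196, 0.0013, 255], [0, 0, 17, 0.0033, -0.0236, 0.0013, 255], [0, 0, 19, 0.0042, -0.0263, 0.0013, 255], [0, 0, 20, 0.0046, -0.0277, 0.0013, 255], [0, 0, 20, 0.0046, -0.0277, 0.0013, 255]],
])

```text
clock: 5.95
ee_pos: [0.4819, 0.0127, 0.1203]
tool_rot: [[-0.083, 0.863, 0.498], [0.996, 0.082, 0.024], [-0.02, 0.498, -0.867]]
force: [3.3, -13.0, -3.7]
width: 0.0178
```

```bash
python3 - <<'E'
from h import *
s=observe();print(s["clock"],s["joints"].round(1),(s["force"]@Rp).round(1),s["torque"].round(2),s["width"])
R0=s["tool_rot"];p0=s["ee_pos"]; n=Rp[:,2]
th=np.degrees(np.arctan2((p0-PIV)@Rp[:,0],-(p0-PIV)@Rp[:,1]))
print("local TCP rel pivot",((p0-PIV)@Rp).round(4), "th",th, np.hypot(*((p0-PIV)@Rp)[:2]),"toolyaw",np.degrees(np.arctan2(R0[:,1]@Rp[:,1],R0[:,1]@Rp[:,0])))
c=capture("wrist"); cv2.imwrite("pics/w3.png",c["img"][:,:,::-1])
np.savez("w3.npz",**c,ee=s["ee_pos"],Rt=s["tool_rot"])
E
```

```text
5.95 [-12.9 -17.5 124.8  11.1  44.2 -24. ] [  0.4 -13.1  -4.5] [-1.78  0.11 -1.07] 0.017828193020495056
local TCP rel pivot [ 0.0043 -0.081   0.0135] th 3.0622586892826593 0.08108851556052954 toolyaw 2.263173367714736
```

View pics/w3.png

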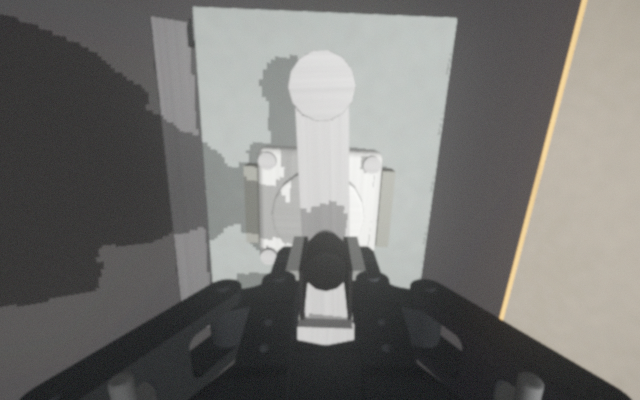

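Call:
jog_arm([
  [[0, 0, 1.0, 0.0005, -0.0014, 0, 255], [0, 0, 2.0, 0.0007, -0.0028, 0, 255], [0, 0, 2.4, 0.0008, -0.0036, 0, 255], [0, 0, 2.4, 0.0008, -0.0036, 0, 255]],
])

```text
clock: 6.4
ee_pos: [0.4791, 0.0126, 0.1186]
tool_rot: [[-0.047, 0.866, 0.498], [0.999, 0.041, 0.023], [-0.001, 0.499, -0.867]]
force: [6.0, -23.0, -5.9]
width: 0.0175
```

```bash
cat > st.py <<'E'
from h import *
s=observe();print(s["clock"],s["joints"].round(1),(s["force"]@Rp).round(1),s["torque"].round(2),s["width"])
R0=s["tool_rot"];p0=s["ee_pos"]
th=np.degrees(np.arctan2((p0-PIV)@Rp[:,0],-(p0-PIV)@Rp[:,1]))
print("local TCP rel pivot",((p0-PIV)@Rp).round(4), "th",th, "toolyaw",np.degrees(np.arctan2(R0[:,1]@Rp[:,1],R0[:,1]@Rp[:,0])))
E
python3 st.py
```

```text
6.4 [-13.  -17.8 125.3  11.1  44.1 -21.7] [  1.2 -23.3  -7.5] [-3.06 -0.14 -1.86] 0.017454814925103
local TCP rel pivot [ 0.0011 -0.081   0.0135] th 0.7512924280656549 toolyaw -0.09183606264573647
```

Call:
jog_arm([
  [[0, 0, 0, -0.001, -0.0007, 0, 255], [0, 0, 0, -0.0015, -0.0014, 0, 255], [0, 0, 0, -0.0015, -0.0014, 0, 255]],
])

```text
clock: 6.7
ee_pos: [0.4779, 0.0123, 0.1179]
tool_rot: [[-0.047, 0.866, 0.498], [0.999, 0.04, 0.025], [0.002, 0.499, -0.867]]
force: [7.5, -4.3, -4.9]
width: 0.0175
```

```bash
python3 st.py
```

```text
6.7 [-13.3 -17.9 125.4  11.5  44.2 -22.2] [ 3.9 -4.6 -7.9] [-0.29 -0.54 -0.58] 0.01753814916502762
local TCP rel pivot [-0.0004 -0.0812  0.0135] th -0.26391323206801726 toolyaw -0.13964937132705976
```

Call:
jog_arm([
  [[0, 0, 0, -0.0002, -0.0008, 0, 255], [0, 0, 0, -0.0002, -0.0015, 0, 255], [0, 0, 0, -0.0002, -0.0015, 0, 255]],
])

```text
clock: 7.0
ee_pos: [0.4774, 0.0122, 0.1178]
tool_rot: [[-0.047, 0.865, 0.5], [0.999, 0.039, 0.026], [0.002, 0.501, -0.866]]
force: [22.2, 1.7, -8.7]
width: 0.0176
```

```bash
python3 st.py
```

```text
7.0 [-13.3 -18.1 125.6  11.6  44.  -22.3] [ 14.9   0.6 -18.7] [ 0.36 -2.05 -0.27] 0.01759076763952443
local TCP rel pivot [-0.0008 -0.0813  0.0136] th -0.5919327172924331 toolyaw -0.16075363039866156
```

Contact at the stop: 15 N in x, and it moved only 0.4 of the commanded 1.5 mm. Next I release, retreat and look.

Call:
jog_arm([
  [[0, 0, 0, 0, 0.0, 0, 60], [0, 0, 0, 0, 0.0, -0.001, 0], [0, 0, 0, 0, 0.0, -0.002, 0], [0, 0, 0, 0, 0.0, -0.01, 0], [0, 0, 0, 0, 0, -0.04, 0], [0, 0, 0, 0, 0, -0.08, 0], [0, 0, 0, -0.02, 0, -0.12, 0], [0, 0, 0, -0.03, 0, -0.12, 0]],
])

```text
clock: 7.8
ee_pos: [0.4177, -0.0215, 0.226]
tool_rot: [[-0.049, 0.863, 0.503], [0.999, 0.043, 0.023], [-0.001, 0.503, -0.864]]
force: [1.1, -0.5, 0.3]
width: 0.0857
```

```bash
python3 - <<'E'
from ana import *
s=observe();print(s["clock"],s["joints"].round(1),(s["force"]@Rp).round(1),s["ee_pos"])
c=capture("wrist"); cv2.imwrite("pics/w4.png",c["img"][:,:,::-1])
np.savez("w4.npz",**c,ee=s["ee_pos"],Rt=s["tool_rot"])
E
```

```text
7.8 [-23.8 -32.3 121.   14.4  64.5 -29.8] [ 1.1 -0.5 -0.2] [ 0.41768095 -0.02149999  0.22602182]
```

View pics/w4.png

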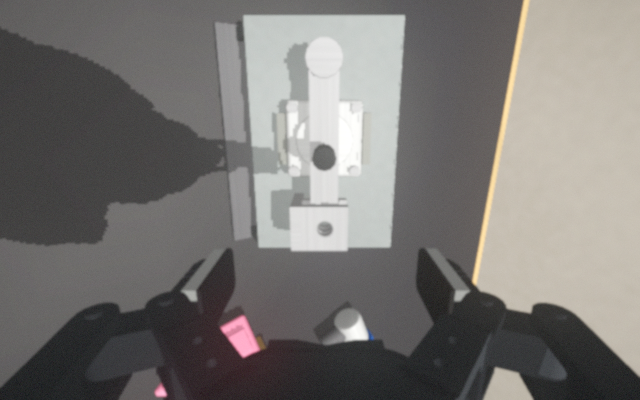

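```bash
python3 - <<'E'
from ana import *
W,L,c=ana("w4.npz"); d=np.load("w4.npz"); s=dict(ee_pos=d["ee"],tool_rot=d["Rt"])
p=H-Rp@np.array([0,-.075,.05])
L=(W-H)@Rp
m=(L[...,2]>-.006)&(L[...,2]<.005)&(abs(L[...,1])<.05)&(abs(L[...,0])<.05)
k,lab,st,ce=cv2.connectedComponentsWithStats(m.astype(np.uint8));i=1+np.argmax(st[1:,4])
A=L[lab==i];print(np.median(A,0),cv2.minAreaRect((A[:,:2]*1000).astype(np.float32)))
im=c["img"][:,:,::-1]; g=cv2.resize(im[190:255,280:360],None,fx=8,fy=8,interpolation=cv2.INTER_CUBIC)
cv2.imwrite("pics/w4c.png",g)
gray=cv2.cvtColor(im,cv2.COLOR_BGR2GRAY)[218:242,314:337]
ret,b=cv2.threshold(cv2.resize(gray,None,fx=8,fy=8,interpolation=cv2.INTER_CUBIC),0,255,cv2.THRESH_BINARY_INV+cv2.THRESH_OTSU)
k,lab,st,ce=cv2.connectedComponentsWithStats(b);j=1+np.argmax(st[1:,4]);x,y,w,h,a=st[j];print(st[j])
uv=(314+(x+w/2)/8-.5,218+(y+h/2)/8-.5);print(uv)
X=ray(c,w2cam(c,s),uv,Rp,H,.0005);print("hole",X,((X-H)@Rp).round(4))
print([(round(q["score"],2),((q["position"]-H)@Rp).round(4)) for q in landmark_of("clevis_hole","wrist")], [(round(q["score"],2),((q["position"]-PIV)@Rp).round(4)) for q in landmark_of("knob","wrist")])
E
```

```text
plate z= [-0.0007 -0.0015  0.0017] normal [-0.4988 -0.0247  0.8664] tilt 29.96 heading 2.83 22020
plate rect local mm (center,size,ang) ((-3.517425537109375, -0.00983428955078125), (234.24925231933594, 154.95672607421875), 89.78559112548828)
[-0.00784858  0.00190624  0.00111706] ((-6.139972686767578, 0.2921619415283203), (53.937156677246094, 45.15723419189453), 0.2593878507614136)
[   30    31   121   117 11353]
(np.float64(324.8125), np.float64(228.6875))
hole [ 0.48264561 -0.05637347  0.11529792] [-0.0005 -0.      0.0005]
[(0.59, array([-0.0002,  0.0022,  0.0041]))] [(0.6, array([-0.0001, -0.0803,  0.0245]))]
```

View pics/w4c.png

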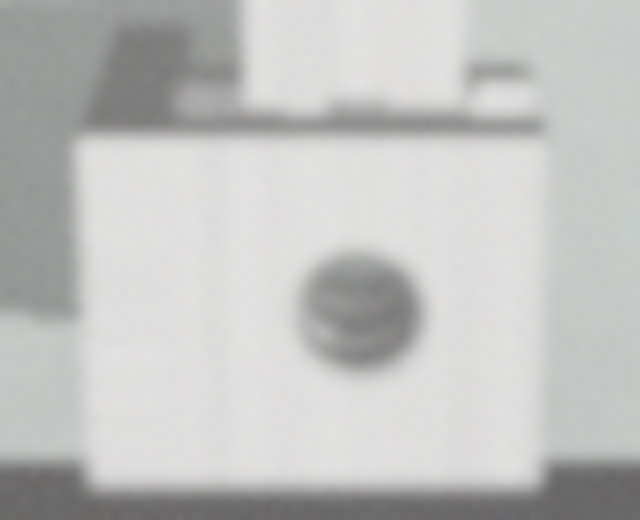

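The bar end is in the clevis, and the hole shows through at px (325,229) with its centre at (-0.5, 0, 0.5) mm of my estimate. Now the pin.

```bash
python3 - <<'E'
from h import *
print(*rel(tool([0,0,-1],[0,-1,0]),[.425,-.284,.24]))
E
```

```text
[ 22.87 -24.15  90.32] [-0.2628  0.0057 -0.0197]
```

Call:
jog_arm([
  [[22.87, -24.15, 90.3, -0.263, 0.006, -0.02, 0], [22.87, -24.15, 90.3, -0.263, 0.006, -0.02, 0], [22.87, -24.15, 90.3, -0.263, 0.006, -0.02, 0], [22.87, -24.15, 90.3, -0.263, 0.006, -0.02, 0], [22.87, -24.15, 90.3, -0.263, 0.006, -0.02, 0], [22.87, -24.15, 90.3, -0.263, 0.006, -0.02, 0], [22.87, -24.15, 90.3, -0.263, 0.006, -0.02, 0], [22.87, -24.15, 90.3, -0.263, 0.006, -0.02, 0]],
])

```text
clock: 8.75
ee_pos: [0.4262, -0.2833, 0.2387]
tool_rot: [[0.896, 0.423, 0.136], [0.436, -0.896, -0.081], [0.088, 0.132, -0.987]]
force: [-0.6, 0.9, -1.0]
width: 0.0857
```

```bash
python3 - <<'E'
from h import *
print(observe()["joints"].round(1),*rel(tool([0,0,-1],[0,-1,0]),[.425,-.284,.24]))
E
```

```text
[-43.5  -5.3  96.3   2.   80.1  20.7] [ 6.34 -6.67 25.54] [-0.0012  0.0003 -0.0014]
```

Call:
jog_arm([
  [[2, -2.2, 8.5, -0.001, 0, -0.001, 0], [4.2, -4.4, 17, -0.001, 0, -0.001, 0], [6.34, -6.67, 25.5, -0.001, 0, -0.001, 0], [6.34, -6.67, 25.5, -0.001, 0, -0.001, 0]],
])

```text
clock: 9.15
ee_pos: [0.4256, -0.2834, 0.2395]
tool_rot: [[1.0, 0.005, 0.001], [0.005, -1.0, -0.0], [0.001, 0.0, -1.0]]
force: [0.3, -0.8, -0.3]
width: 0.0853
```

```bash
python3 - <<'E'
from h import *
s=observe();print(s["clock"],s["joints"].round(1))
c=capture("wrist"); cv2.imwrite("pics/w5.png",c["img"][:,:,::-1])
np.savez("w5.npz",**c,ee=s["ee_pos"],Rt=s["tool_rot"])
for o in ("pin_grip","pin","holder"):
    print(o,[(round(d["score"],2),np.round(d["position"],4).tolist()) for d in landmark_of(o,"wrist")][:4])
E
```

```text
9.15 [-42.3   0.8  89.8   0.   89.3  47.4]
pin_grip [(0.94, [0.3639, -0.2959, 0.0227]), (0.8, [0.4182, -0.2265, 0.0311]), (0.73, [0.4374, -0.2884, 0.0841]), (0.66, [0.3642, -0.2166, 0.0245])]
pin [(0.77, [0.3783, -0.3325, 0.0216]), (0.74, [0.4406, -0.284, 0.0615]), (0.63, [0.3854, -0.234, 0.0297]), (0.59, [0.375, -0.1926, 0.0234])]
holder [(0.83, [0.4378, -0.2873, 0.0038]), (0.23, [0.4389, -0.2849, 0.0614]), (0.18, [0.4369, -0.2811, 0.0849])]
```

View pics/w5.png

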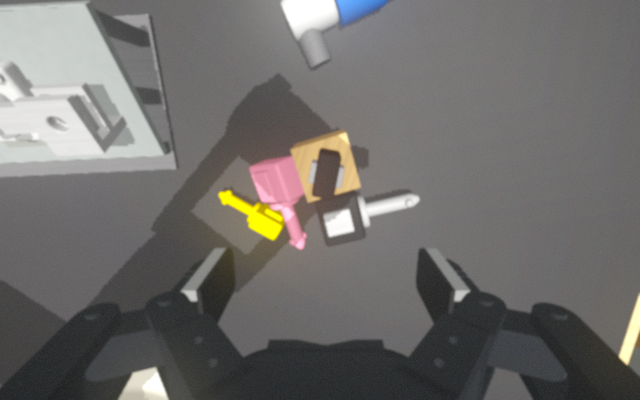

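The larger black and the pink look-alikes were standing on their tips in the first pictures. They have since toppled and lie beside the block at px (345,220) and (278,185). The right pin is still upright in the block at px (326,173). I'll check heights around it and measure its yaw.

```bash
python3 - <<'E'
from ana import *
d=np.load("w5.npz"); c={k:d[k] for k in ("img","z_map","intrinsics","hand_eye")}; s=dict(ee_pos=d["ee"],tool_rot=d["Rt"])
W=cloud(c,s)
reg=(abs(W[...,0]-.435)<.13)&(abs(W[...,1]+.284)<.13)
for z0,z1 in ((.09,.12),(.07,.12),(.055,.068),(.03,.055),(.02,.03)):
    m=reg&(W[...,2]>z0)&(W[...,2]<z1)
    k,lab,st,ce=cv2.connectedComponentsWithStats(m.astype(np.uint8))
    for i in range(1,k):
        if st[i,4]>20:
            A=W[lab==i];r=cv2.minAreaRect((A[:,:2]*1000).astype(np.float32));print((z0,z1),st[i],np.median(A,0).round(4),A[:,2].max().round(4),[np.round(q,1) for q in r])
im=c["img"][:,:,::-1]
cv2.imwrite("pics/w5c.png",cv2.resize(im[110:260,210:430],None,fx=3.6,fy=3.6,interpolation=cv2.INTER_CUBIC))
E
```

```text
(0.09, 0.12) [ 309  150   36   49 1296] [ 0.4363 -0.2838  0.1008] 0.1033 [array([ 435.2, -284. ]), array([31.9, 44. ]), np.float64(79.7)]
(0.07, 0.12) [ 309  148   36   51 1372] [ 0.4377 -0.2839  0.1008] 0.1033 [array([ 435.2, -284. ]), array([31.9, 44. ]), np.float64(79.7)]
(0.055, 0.068) [ 291  132   70   70 1820] [ 0.4436 -0.2838  0.0603] 0.0634 [array([ 434.9, -284. ]), array([60.4, 60.1]), np.float64(17.1)]
(0.055, 0.068) [271 162  24  40 422] [ 0.4201 -0.2368  0.0577] 0.0605 [array([ 418.7, -237.4]), array([46.4, 13.8]), np.float64(17.6)]
(0.03, 0.055) [299  37  32  31 631] [ 0.5533 -0.2722  0.0367] 0.0405 [array([ 555.6, -272.2]), array([30.4, 24.6]), np.float64(24.3)]
(0.03, 0.055) [292 131  53  18 104] [ 0.4639 -0.2757  0.0439] 0.0549 [array([ 463.6, -275.1]), array([ 0.3, 59.2]), np.float64(16.9)]
(0.03, 0.055) [ 248  156   57   93 2817] [ 0.3903 -0.2268  0.0447] 0.055 [array([ 387.5, -224.4]), array([ 68.3, 116.2]), np.float64(88.6)]
(0.03, 0.055) [ 315  190  100   56 2520] [ 0.3766 -0.3075  0.0384] 0.0475 [array([ 377.1, -333.2]), array([ 61.3, 115.6]), np.float64(14.6)]

[... 614 characters left out ...]
8]), array([15.7, 63.4]), np.float64(2.0)]
(0.02, 0.03) [358 195   6   6  21] [ 0.3937 -0.3252  0.027 ] 0.0295 [array([ 392.9, -325.3]), array([2.5, 6.8]), np.float64(20.5)]
(0.02, 0.03) [256 202  10   9  39] [ 0.3822 -0.2039  0.0253] 0.0296 [array([ 380.1, -204.2]), array([12.6,  5. ]), np.float64(43.8)]
(0.02, 0.03) [396 205  12   5  23] [ 0.3812 -0.3759  0.029 ] 0.03 [array([ 381.5, -375.6]), array([ 5.5, 13.9]), np.float64(8.5)]
(0.02, 0.03) [268 206  15  10  38] [ 0.3751 -0.2241  0.0261] 0.0299 [array([ 376.2, -222.5]), array([19.4,  1. ]), np.float64(61.0)]
(0.02, 0.03) [368 211  16   6  22] [ 0.3729 -0.3434  0.0284] 0.03 [array([ 373. , -344.7]), array([ 3.1, 18.7]), np.float64(15.7)]
```

View pics/w5c.png

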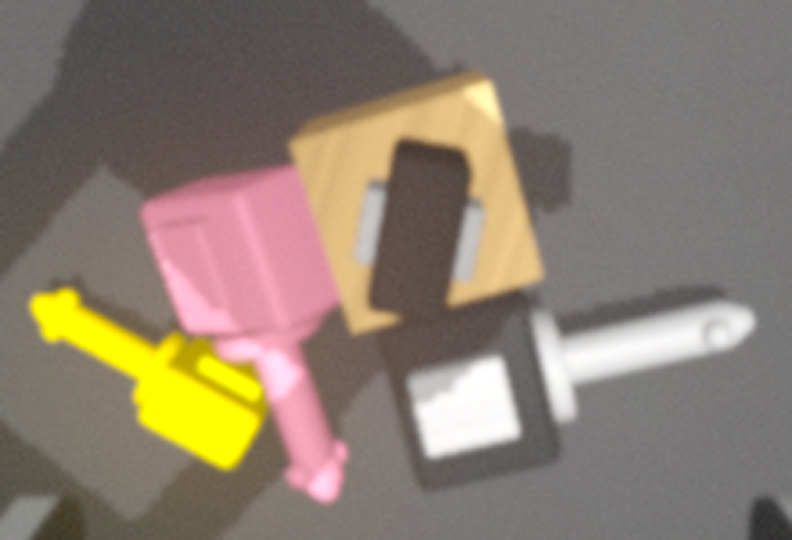

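```bash
python3 - <<'E'
from h import *
a=np.radians(-100.3)
print(*rel(tool([0,0,-1],[np.cos(a),np.sin(a),0]),[.4352,-.284,.067]))
E
```

```text
[ 0.14 -0.25 10.92] [ 0.0095 -0.      0.1736]
```

Call:
jog_arm([
  [[0.1, -0.2, 5.5, 0.005, 0, 0.02, 90], [0.1, -0.2, 10.9, 0.0095, 0, 0.05, 90], [0.1, -0.2, 10.9, 0.0095, 0, 0.09, 90], [0.1, -0.2, 10.9, 0.0095, 0, 0.12, 90], [0.1, -0.2, 10.9, 0.0095, 0, 0.12, 90], [0.1, -0.2, 10.9, 0.0095, 0, 0.12, 90]],
])

```text
clock: 9.95
ee_pos: [0.4349, -0.2843, 0.122]
tool_rot: [[0.984, -0.181, 0.001], [-0.181, -0.984, -0.001], [0.001, 0.001, -1.0]]
force: [0.3, 0.4, 0.9]
width: 0.0553
```

```bash
python3 - <<'E'
from h import *
a=np.radians(-100.3)
s=observe();print(s["clock"],s["width"],s["joints"].round(1),*rel(tool([0,0,-1],[np.cos(a),np.sin(a),0]),[.4352,-.284,.067],s))
c=capture("wrist"); cv2.imwrite("pics/w6.png",c["img"][:,:,::-1])
np.savez("w6.npz",**c,ee=s["ee_pos"],Rt=s["tool_rot"])
W=cloud(c,s);m=(abs(W[...,0]-.435)<.04)&(abs(W[...,1]+.284)<.028)&(W[...,2]>.094)&(W[...,2]<.106)
k,lab,st,ce=cv2.connectedComponentsWithStats(m.astype(np.uint8));i=1+np.argmax(st[1:,4]);A=W[lab==i]
print(cv2.minAreaRect((A[:,:2]*1000).astype(np.float32)),np.median(A[:,2]))
E
```

```text
9.95 0.055321870593335855 [-41.7   5.6  98.6  -0.   75.7  58.7] [ 0.04 -0.07 -0.11] [ 0.0002 -0.0004  0.055 ]
((435.55133056640625, -283.9451904296875), (31.883825302124023, 44.02219772338867), 78.50566101074219) 0.10093858535556763
```

View pics/w6.png

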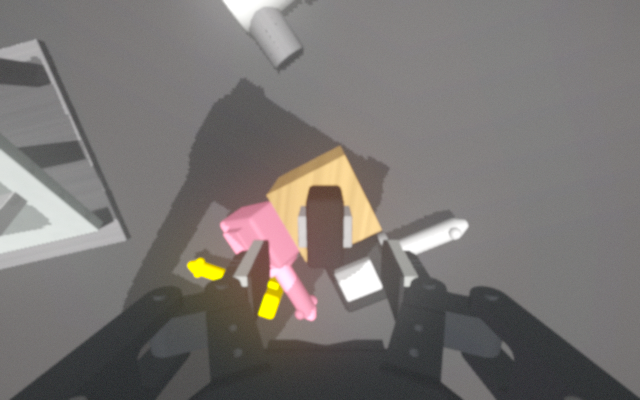

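The handle is centred between the fingers at px (325,228), with the buttons to left and right. Next I descend and squeeze.

Call:
jog_arm([
  [[0, 0, 0.8, 0.0003, -0.0003, 0.02, 90], [0, 0, 0.8, 0.0003, -0.0003, 0.04, 90], [0, 0, 0.8, 0.0003, -0.0003, 0.055, 90], [0, 0, 0.8, 0.0003, -0.0003, 0.055, 150], [0, 0, 0.8, 0.0003, -0.0003, 0.055, 255], [0, 0, 0.8, 0.0003, -0.0003, 0.055, 255], [0, 0, 0.8, 0.0003, -0.0003, 0.055, 255], [0, 0, 0.8, 0.0003, -0.0003, 0.055, 255]],
])

```text
clock: 10.8
ee_pos: [0.436, -0.2847, 0.0685]
tool_rot: [[0.981, -0.195, 0.003], [-0.195, -0.981, -0.003], [0.003, 0.002, -1.0]]
force: [-2.9, 2.6, 10.3]
width: 0.0211
```

```bash
python3 - <<'E'
from h import *
s=observe();print(s["clock"],s["width"],s["ee_pos"],s["force"].round(1),s["torque"].round(2))
E
```

```text
10.8 0.02109931115744461 [ 0.43604025 -0.28471477  0.0684796 ] [-2.9  2.6 10.3] [ 0.52  0.51 -0.02]
```

Call:
jog_arm([
  [[0, 0, 0, 0, 0, -0.005, 255], [0, 0, 0, 0, 0, -0.02, 255], [0, 0, 0, 0, 0, -0.04, 255], [0, 0, 0, 0, 0, -0.06, 255], [0, 0, 0, 0, 0, -0.09, 255], [0, 0, 0, 0, 0, -0.12, 255], [0, 0, 0, 0, 0, -0.15, 255], [0, 0, 0, 0, 0, -0.15, 255]],
])

```text
clock: 11.6
ee_pos: [0.4363, -0.2849, 0.2213]
tool_rot: [[0.981, -0.196, 0.006], [-0.196, -0.981, -0.005], [0.007, 0.004, -1.0]]
force: [-0.1, -0.6, -1.7]
width: 0.0215
```

```bash
python3 - <<'E'
from h import *
s=observe();print(s["clock"],s["width"],s["ee_pos"],s["force"].round(1),s["joints"].round(1))
for n in ("wrist","scene"):
    c=capture(n); cv2.imwrite(f"pics/{n}7.png",c["img"][:,:,::-1]); np.savez(f"{n}7.npz",**c,ee=s["ee_pos"],Rt=s["tool_rot"])
    for o in ("pin_grip","pin","pin_tip"):
        print(n,o,[(round(d["score"],2),np.round(d["position"],4).tolist()) for d in landmark_of(o,n)][:4])
im=cv2.imread("pics/scene7.png")[90:290,60:340]; cv2.imwrite("pics/scene7c.png",cv2.resize(im,None,fx=2.8,fy=2.8,interpolation=cv2.INTER_CUBIC))
E
```

```text
11.6 0.02146523009479837 [ 0.43629243 -0.28493236  0.2213464 ] [-0.1 -0.6 -1.7] [-41.6   2.1  90.7  -0.   86.8  59.7]
wrist pin_grip [(0.96, [0.3691, -0.2954, 0.0224]), (0.83, [0.4383, -0.285, 0.237]), (0.72, [0.4172, -0.2234, 0.03]), (0.6, [0.3625, -0.218, 0.0241])]
wrist pin [(0.89, [0.439, -0.2854, 0.2112]), (0.78, [0.3853, -0.2352, 0.0303]), (0.59, [0.377, -0.3332, 0.0227]), (0.58, [0.3699, -0.1951, 0.0233])]
wrist pin_tip [(0.94, [0.3909, -0.3972, 0.0226]), (0.78, [0.3962, -0.1594, 0.0198])]
scene pin_grip [(0.72, [0.3679, -0.3027, 0.0259]), (0.65, [0.4154, -0.2245, 0.0319]), (0.55, [0.4339, -0.2886, 0.2319]), (0.55, [0.3611, -0.2148, 0.0248])]
scene pin [(0.73, [0.3719, -0.1931, 0.0192]), (0.7, [0.3882, -0.2357, 0.0239]), (0.66, [0.4341, -0.286, 0.2076]), (0.64, [0.3774, -0.3305, 0.0177])]
scene pin_tip [(0.85, [0.3909, -0.3978, 0.0207]), (0.73, [0.3258, -0.253, 0.0283]), (0.71, [0.3913, -0.1523, 0.0142]), (0.55, [0.431, -0.2799, 0.161])]
```

View pics/wrist7.png

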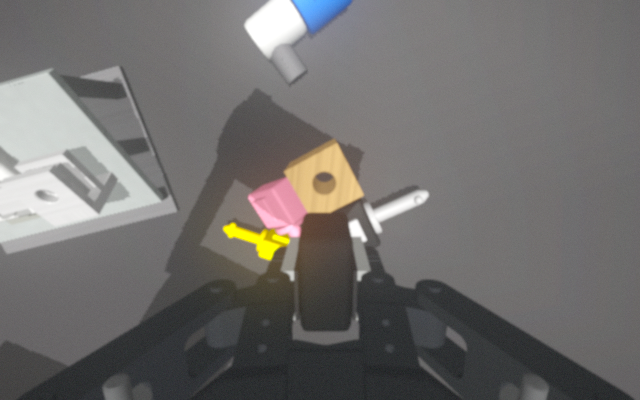

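View pics/scene7c.png

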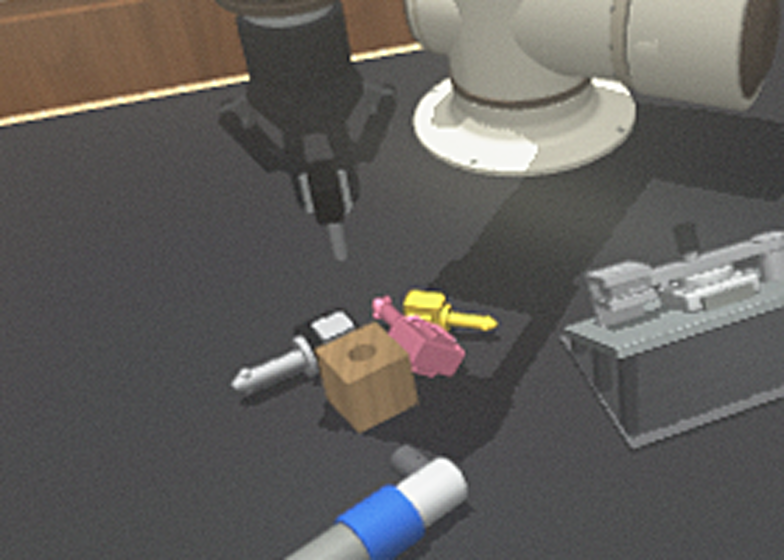

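```bash
cat > axisfit.py <<'E'
from h import *
import sys
def fit(fn):
    d=np.load(fn); c={k:d[k] for k in ("img","z_map","intrinsics","R","t")}
    W=cloud(c); Lt=(W-d["ee"])@d["Rt"]
    cam=d["Rt"].T@(w2cam(c,None)[:3,3]-d["ee"]) # camera in tool frame
    m=(np.hypot(Lt[...,0],Lt[...,1])<.02)&(Lt[...,2]>.012)&(Lt[...,2]<.06)
    v,u=np.nonzero(m); print(m.sum())
    for vv in np.unique(v):
        q=v==vv; A=Lt[vv,u[q]]; 
        dirn=A.mean(0)-cam; dirn/=np.linalg.norm(dirn)
        ctr=A.mean(0)+dirn*np.array([1,1,1])*0.0047
        print(vv,u[q].min(),u[q].max(),A.mean(0).round(4),"axis~",ctr.round(4))
fit(sys.argv[1])
E
python3 axisfit.py scene7.npz
```

```text
71
167 184 184 [ 0.0055 -0.0156  0.0125] axis~ [ 0.0016 -0.0152  0.0151]
168 183 183 [ 0.0068 -0.0131  0.0141] axis~ [ 0.0028 -0.0127  0.0167]
170 177 182 [ 0.0036 -0.0043  0.0205] axis~ [-0.0003 -0.0039  0.0231]
171 177 182 [ 0.0032 -0.0045  0.0236] axis~ [-0.0007 -0.004   0.0262]
172 178 182 [ 0.0053 -0.0047  0.025 ] axis~ [ 0.0014 -0.0043  0.0276]
173 178 182 [ 0.0042 -0.0041  0.0284] axis~ [ 0.0003 -0.0037  0.031 ]
174 178 183 [ 0.0032 -0.0047  0.032 ] axis~ [-0.0007 -0.0042  0.0346]
175 178 183 [ 0.0045 -0.0044  0.0339] axis~ [ 0.0006 -0.0039  0.0365]
176 178 183 [ 0.0029 -0.0037  0.0378] axis~ [-0.001  -0.0032  0.0404]
177 180 183 [ 0.003  -0.0055  0.0407] axis~ [-0.0008 -0.005   0.0434]
178 179 183 [ 0.0035 -0.004   0.0431] axis~ [-0.0004 -0.0035  0.0457]
179 179 184 [ 0.0029 -0.0045  0.0464] axis~ [-0.001  -0.0041  0.0491]
180 179 184 [ 0.0041 -0.0042  0.0484] axis~ [ 0.0003 -0.0038  0.051 ]
181 180 184 [ 0.0041 -0.0049  0.0513] axis~ [ 0.0003 -0.0044  0.054 ]
182 181 183 [ 0.0048 -0.0045  0.0537] axis~ [ 0.0009 -0.004   0.0564]
183 182 182 [ 0.0016 -0.0037  0.0587] axis~ [-0.0022 -0.0032  0.0614]
```

```bash
python3 - <<'E'
from h import *
for fn in ("scene0.npz","scene7.npz","top0.npz"):
    d=np.load(fn); c={k:d[k] for k in ("img","z_map","intrinsics","R","t")}; W=cloud(c)
    for z0,z1 in ((.056,.065),(.095,.108)):
        m=(abs(W[...,0]-.435)<.04)&(abs(W[...,1]+.284)<.04)&(W[...,2]>z0)&(W[...,2]<z1)
        if m.sum()<8: continue
        print(fn,z0,m.sum(),[np.round(q,1) for q in cv2.minAreaRect((W[m][:,:2]*1000).astype(np.float32))])
d=np.load("scene7.npz"); c={k:d[k] for k in ("img","z_map","intrinsics","R","t")}; W=cloud(c); Lt=(W-d["ee"])@d["Rt"]
for z0 in np.arange(-.06,.014,.006):
    m=(abs(Lt[...,0])<.05)&(abs(Lt[...,1])<.07)&(Lt[...,2]>z0)&(Lt[...,2]<z0+.006)
    A=Lt[m]; 
    if len(A): print(z0.round(3),len(A),"y",A[:,1].min().round(4),A[:,1].max().round(4),"x",A[:,0].min().round(4),A[:,0].max().round(4))
E
```

```text
scene0.npz 0.056 293 [array([ 437.8, -282. ]), array([66. , 61.1]), np.float64(15.9)]
scene0.npz 0.095 144 [array([ 439.7, -282.4]), array([31.3, 46.7]), np.float64(79.1)]
scene7.npz 0.056 401 [array([ 436.1, -276.1]), array([66.3, 75.3]), np.float64(13.4)]
top0.npz 0.056 182 [array([ 433.4, -282.2]), array([59.7, 60.7]), np.float64(17.4)]
top0.npz 0.095 118 [array([ 433.7, -282.6]), array([30. , 44.7]), np.float64(69.3)]
-0.06 74 y -0.0523 0.0476 x -0.0112 0.0165
-0.054 108 y -0.0493 0.0431 x -0.0118 0.016
-0.048 88 y -0.0464 0.04 x -0.0106 0.0153
-0.042 42 y -0.0433 0.0369 x 0.0056 0.0158
-0.036 35 y -0.0273 0.0217 x -0.0094 0.0149
-0.03 134 y -0.0265 0.0208 x -0.0222 0.0249
-0.024 58 y -0.0279 0.0203 x -0.0039 0.0233
-0.018 53 y -0.0265 0.0189 x 0.0036 0.0241
-0.012 55 y -0.0278 0.0202 x -0.0045 0.0234
-0.006 40 y -0.0273 0.0188 x 0.0022 0.0246
-0.0 33 y -0.0193 0.0131 x 0.0061 0.023
0.006 7 y -0.0161 0.0008 x 0.0023 0.021
0.012 2 y -0.0156 -0.0131 x 0.0055 0.0068
```

```bash
cat >> h.py <<'E'
HOLE=H+Rp@np.array([-.0006,0,.0006])
RI=tool(-Rp[:,2],-Rp[:,1])
def ins(tip): # TCP for pin tip 'tip' m above clevis face
    return HOLE+Rp@np.array([.0007,0,.0545+tip])
E
python3 - <<'E'
from h import *
print(RI.round(3).tolist(),*rel(RI,ins(.04)))
E
```

```text
[[0.865, 0.049, 0.499], [0.042, -0.999, 0.024], [0.5, 0.0, -0.866]] [  3.67  29.88 -13.77] [-0.0432 -0.221   0.0178]
```

Call:
jog_arm([
  [[0.6, 5, -2.3, -0.007, -0.035, -0.005, 255], [1.2, 10, -4.6, -0.014, -0.075, -0.005, 255], [1.8, 15, -6.9, -0.022, -0.115, 0, 255], [2.4, 20, -9.2, -0.029, -0.155, 0.01, 255], [3, 25, -11.5, -0.036, -0.19, 0.015, 255], [3.67, 29.9, -13.8, -0.043, -0.221, 0.018, 255], [3.67, 29.9, -13.8, -0.043, -0.221, 0.018, 255], [3.67, 29.9, -13.8, -0.043, -0.221, 0.018, 255]],
])

```text
clock: 12.8
ee_pos: [0.436, -0.0585, 0.1979]
tool_rot: [[0.864, 0.05, 0.501], [0.044, -0.999, 0.024], [0.501, 0.002, -0.865]]
force: [0.6, 0.5, -1.4]
width: 0.0215
```

```bash
python3 - <<'E'
from h import *
s=observe();print(s["clock"],s["width"],s["ee_pos"],(s["force"]@Rp).round(1),s["joints"].round(1))
print(*rel(RI,ins(.04),s))
print(*rel(RI,ins(.01),s))
for n in ("wrist","scene"):
    c=capture(n); cv2.imwrite(f"pics/{n}8.png",c["img"][:,:,::-1]); np.savez(f"{n}8.npz",**c,ee=s["ee_pos"],Rt=s["tool_rot"])
im=cv2.imread("pics/scene8.png")[90:270,220:440]; cv2.imwrite("pics/scene8c.png",cv2.resize(im,None,fx=3.3,fy=3.3,interpolation=cv2.INTER_CUBIC))
E
```

```text
12.8 0.021464203977696345 [ 0.43596431 -0.05850927  0.19793213] [-0.2  0.4 -1.5] [-29.3 -27.6 121.8  17.7  60.9  52.5]
[ 0.04 -0.07  0.1 ] [-0.0003  0.0001  0.0003]
[ 0.04 -0.07  0.1 ] [-0.0003  0.0001  0.0303]
```

View pics/wrist8.png

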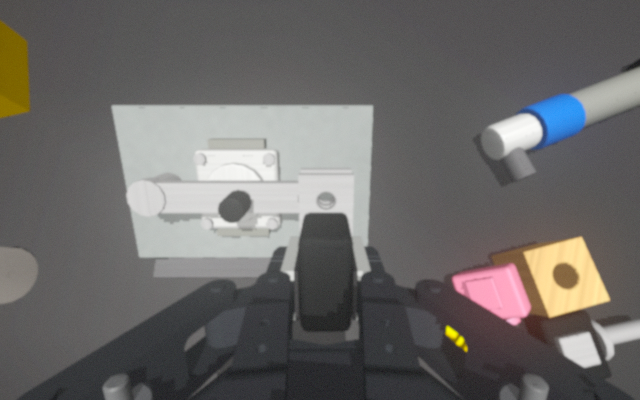

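View pics/scene8c.png

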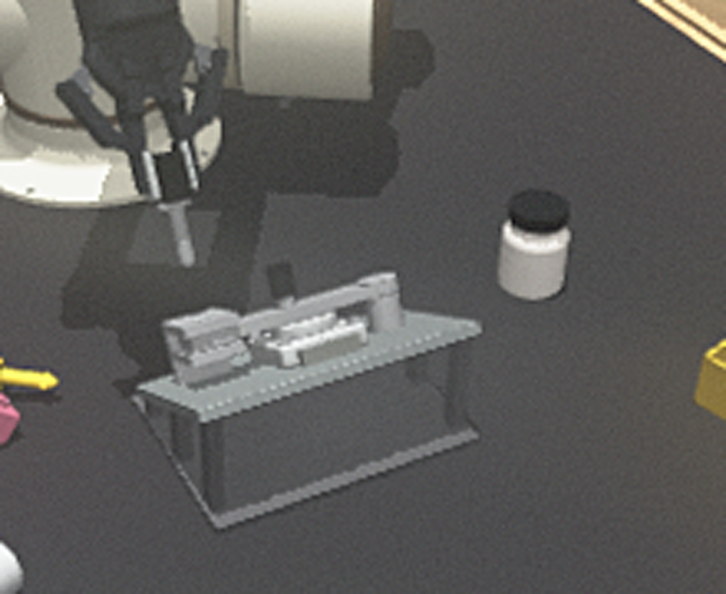

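```bash
python3 - <<'E'
from ana import *
d=np.load("wrist8.npz"); c={k:d[k] for k in ("img","z_map","intrinsics","hand_eye")}; s=dict(ee_pos=d["ee"],tool_rot=d["Rt"])
W=cloud(c,s); L=(W-H)@Rp
im=c["img"][:,:,::-1]
cv2.imwrite("pics/w8c.png",cv2.resize(im[160:225,285:365],None,fx=8,fy=8,interpolation=cv2.INTER_CUBIC))
gray=cv2.cvtColor(im,cv2.COLOR_BGR2GRAY)[187:212,312:339]
r,b=cv2.threshold(cv2.resize(gray,None,fx=8,fy=8,interpolation=cv2.INTER_CUBIC),0,255,cv2.THRESH_BINARY_INV+cv2.THRESH_OTSU)
k,lab,st,ce=cv2.connectedComponentsWithStats(b);print(st[1:])
j=1+np.argmin([np.hypot(*(np.array(ce[i])-np.array([13*8,12.5*8]))) if st[i,4]>500 else 1e9 for i in range(1,k)])
x,y,w,h,a=st[j];uv=(312+(x+w/2)/8-.5,187+(y+h/2)/8-.5)
X=ray(c,w2cam(c,s),uv,Rp,H,.0008);print(uv,((X-H)@Rp).round(4))
m=(abs(L[...,2])<.006)&(L[...,0]>-.0)&(abs(L[...,0])<.05)&(abs(L[...,1])<.05); print(np.median(L[m],0), [np.round(q,1) for q in cv2.minAreaRect((L[m][:,:2]*1000).astype(np.float32))])
E
python3 axisfit.py scene8.npz | tail -12
```

```text
[[   36    37   156   144 15912]]
(np.float64(325.75), np.float64(200.125)) [-0.0004 -0.0001  0.0008]
[ 0.01223836 -0.00023197  0.00109909] [array([10.7, -0.1]), array([21.3, 43.8]), np.float64(0.1)]
159 272 276 [0.0051 0.     0.0246] axis~ [ 0.0007 -0.0014  0.025 ]
160 273 277 [ 0.0071 -0.0013  0.0274] axis~ [ 0.0027 -0.0027  0.0279]
161 273 277 [ 0.0074 -0.0006  0.0298] axis~ [ 0.0029 -0.002   0.0302]
162 273 277 [ 0.0059 -0.0004  0.0323] axis~ [ 0.0015 -0.0019  0.0328]
163 273 277 [0.006  0.0002 0.0347] axis~ [ 0.0015 -0.0012  0.0352]
164 274 277 [0.0077 0.0001 0.0372] axis~ [ 0.0033 -0.0013  0.0377]
165 274 278 [ 0.0065 -0.001   0.0401] axis~ [ 0.002  -0.0024  0.0406]
166 274 278 [ 0.0058 -0.0006  0.0425] axis~ [ 0.0014 -0.002   0.043 ]
167 274 278 [ 0.0045 -0.0004  0.0451] axis~ [ 0.     -0.0018  0.0456]
168 275 278 [ 0.0073 -0.0001  0.0475] axis~ [ 0.0028 -0.0016  0.048 ]
169 275 278 [ 0.005  -0.0003  0.0501] axis~ [ 0.0006 -0.0017  0.0507]
170 276 278 [ 0.0049 -0.001   0.0529] axis~ [ 0.0004 -0.0024  0.0534]
```

View pics/w8c.png

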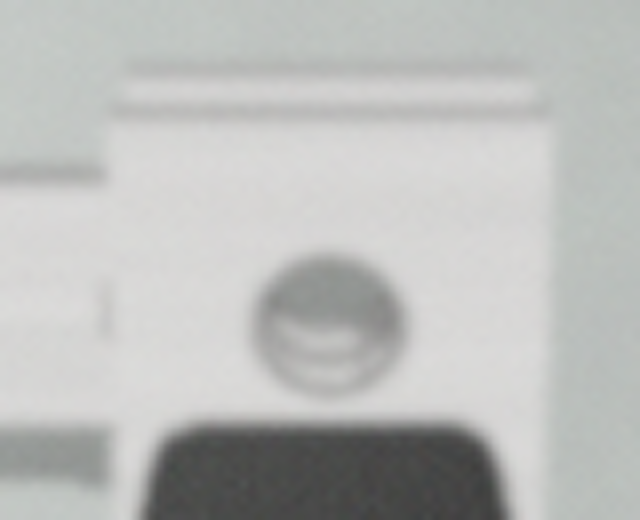

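The hole estimate from this view, rotated 90°, is (-0.4, -0.1) mm and agrees. Next I insert slowly while watching force.

Call:
jog_arm([
  [[0, 0, 0, -0.0001, 0, 0.02, 255], [0, 0, 0, -0.0001, 0, 0.033, 255], [0, 0, 0, -0.0001, 0, 0.038, 255], [0, 0, 0, -0.0001, 0, 0.042, 255], [0, 0, 0, -0.0001, 0, 0.046, 255], [0, 0, 0, -0.0001, 0, 0.046, 255]],
])

```text
clock: 13.5
ee_pos: [0.4593, -0.0579, 0.1579]
tool_rot: [[0.864, 0.049, 0.5], [0.043, -0.999, 0.024], [0.501, 0.001, -0.866]]
force: [0.5, 0.1, -1.0]
width: 0.0221
```

```bash
cat > si.py <<'E'
from h import *
s=observe();print(s["clock"],s["width"],(s["force"]@Rp).round(1),(s["torque"]@Rp).round(2),"tip",((s["ee_pos"]-ins(0))@Rp).round(4),*rel(RI,s["ee_pos"],s))
E
python3 si.py
```

```text
13.5 0.02214499910246888 [-0.1  0.1 -1.1] [-0.01  0.34 -0.04] tip [ 0.0005 -0.0004 -0.006 ] [ 0.04 -0.05  0.04] [0. 0. 0.]
```

Call:
jog_arm([
  [[0, 0, 0, -0.0002, -0.0002, 0.005, 255], [0, 0, 0, -0.0002, -0.0002, 0.01, 255], [0, 0, 0, -0.0002, -0.0002, 0.015, 255], [0, 0, 0, -0.0002, -0.0002, 0.02, 255], [0, 0, 0, -0.0002, -0.0002, 0.025, 255], [0, 0, 0, -0.0002, -0.0002, 0.025, 255]],
])

```text
clock: 14.1
ee_pos: [0.4715, -0.0568, 0.1354]
tool_rot: [[0.865, 0.05, 0.5], [0.043, -0.999, 0.024], [0.5, 0.0, -0.866]]
force: [0.0, -0.1, -1.1]
width: 0.0212
```

```bash
python3 si.py
```

```text
14.1 0.021225949788987394 [-0.5 -0.1 -0.9] [-0.01  0.35  0.01] tip [-0.0001  0.0001 -0.0316] [ 0.   -0.01  0.05] [0. 0. 0.]
```

Free-running through the bar. On to the seat: about 14.4 mm left, with the last part slow.

Call:
jog_arm([
  [[0, 0, 0, 0, 0, 0.005, 255], [0, 0, 0, 0, 0, 0.009, 255], [0, 0, 0, 0, 0, 0.012, 255], [0, 0, 0, 0, 0, 0.0135, 255], [0, 0, 0, 0, 0, 0.0145, 255], [0, 0, 0, 0, 0, 0.0145, 255]],
])

```text
clock: 14.7
ee_pos: [0.4788, -0.0566, 0.1237]
tool_rot: [[0.864, 0.049, 0.5], [0.043, -0.999, 0.024], [0.501, 0.001, -0.865]]
force: [0.2, -0.7, -0.4]
width: 0.0213
```

```bash
python3 si.py
```

```text
14.7 0.021318855820550365 [-0.1 -0.7 -0.4] [-0.01  0.39 -0.01] tip [ 0.0003 -0.0001 -0.0454] [ 0.04 -0.07  0.05] [0. 0. 0.]
```

Call:
jog_arm([
  [[0, 0, 0, 0, 0, 0.0007, 255], [0, 0, 0, 0, 0, 0.0014, 255], [0, 0, 0, 0, 0, 0.0014, 255]],
])

```text
clock: 15.0
ee_pos: [0.4794, -0.0567, 0.1232]
tool_rot: [[0.864, 0.05, 0.501], [0.044, -0.999, 0.024], [0.501, 0.002, -0.865]]
force: [-21.1, 0.3, 16.6]
width: 0.0214
```

```bash
python3 si.py
```

```text
15.0 0.021441654456288442 [-10.    1.4  24.9] [ 0.26  1.68 -0.05] tip [ 0.0005 -0.0002 -0.0461] [ 0.06 -0.08  0.1 ] [0. 0. 0.]
```

Call:
jog_arm([
  [[0, 0, 0, 0, 0, 0.0005, 200], [0, 0, 0, 0, 0, 0.001, 150], [0, 0, 0, 0, 0, 0.001, 80], [0, 0, 0, 0, 0, 0.001, 80], [0, 0, 0, 0, 0, 0.0, 80], [0, 0, 0, 0, 0, 0, 80]],
])

```text
clock: 15.6
ee_pos: [0.4795, -0.0566, 0.1226]
tool_rot: [[0.864, 0.049, 0.501], [0.043, -0.999, 0.024], [0.501, 0.001, -0.865]]
force: [0.3, -0.1, -0.1]
width: 0.0585
```

```bash
python3 si.py; python3 - <<'E'
from h import *
s=observe()
c=capture("wrist"); cv2.imwrite("pics/w9.png",c["img"][:,:,::-1]); np.savez("w9.npz",**c,ee=s["ee_pos"],Rt=s["tool_rot"])
E
```

```text
15.6 0.05850465383500542 [ 0.2 -0.1 -0.2] [0.02 0.22 0.04] tip [ 0.0004 -0.0001 -0.0467] [ 0.04 -0.08  0.06] [0. 0. 0.]
```

View pics/w9.png

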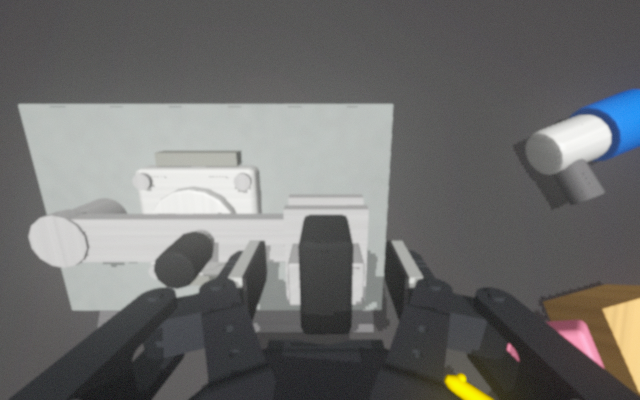

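Call:
jog_arm([
  [[0, 0, 0, 0, 0, -0.015, 80], [0, 0, 0, 0, 0, -0.05, 80], [0, 0, 0, 0, 0, -0.09, 80], [0, 0, 0, 0, 0, -0.12, 40], [0, 0, 0, 0, 0, -0.12, 40]],
])

```text
clock: 16.15
ee_pos: [0.4194, -0.0601, 0.2304]
tool_rot: [[0.862, 0.049, 0.505], [0.044, -0.999, 0.021], [0.506, 0.004, -0.863]]
force: [0.9, 1.7, -0.3]
width: 0.0723
```

```bash
python3 - <<'E'
from h import *
s=observe(); print(s["clock"],s["joints"].round(1),s["force"].round(1),s["ee_pos"])
c=capture("wrist"); cv2.imwrite("pics/w10.png",c["img"][:,:,::-1])
W=cloud(c,s); L=(W-HOLE)@Rp
for z0,z1 in ((.034,.048),(-.004,.004),(.015,.034)):
    m=(L[...,2]>z0)&(L[...,2]<z1)&(abs(L[...,0])<.05)&(abs(L[...,1])<.04)
    print(z0,m.sum(),np.median(L[m],0).round(4),[np.round(q,1) for q in cv2.minAreaRect((L[m][:,:2]*1000).astype(np.float32))])
c=capture("scene"); cv2.imwrite("pics/s10.png",c["img"][:,:,::-1])
cv2.imwrite("pics/s10c.png",cv2.resize(c["img"][110:270,220:420][:,:,::-1],None,fx=3.7,fy=3.7,interpolation=cv2.INTER_CUBIC))
E
```

```text
16.15 [-31.4 -31.1 120.   17.9  66.2  52.1] [ 0.9  1.7 -0.3] [ 0.41941077 -0.0601335   0.23037974]
0.034 1734 [ 0.0014 -0.0005  0.0412] [array([ 0.4, -0.2]), array([32. , 42.9]), np.float64(89.7)]
-0.004 888 [0.0069 0.0007 0.0005] [array([-5. , -0.2]), array([53.9, 44. ]), np.float64(0.4)]
0.015 170 [0.0214 0.0002 0.025 ] [array([15.5,  0.1]), array([12.9, 31.5]), np.float64(1.2)]
```

View pics/w10.png

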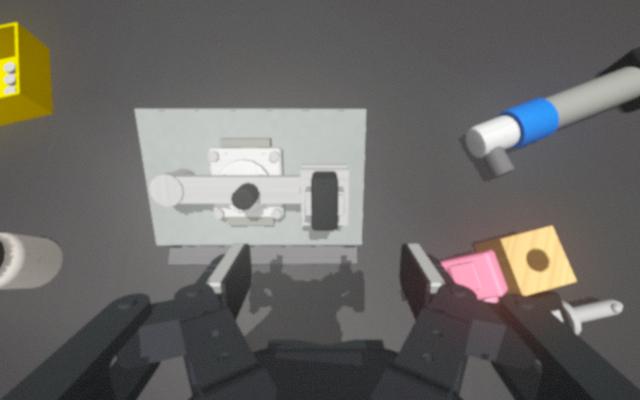

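View pics/s10c.png

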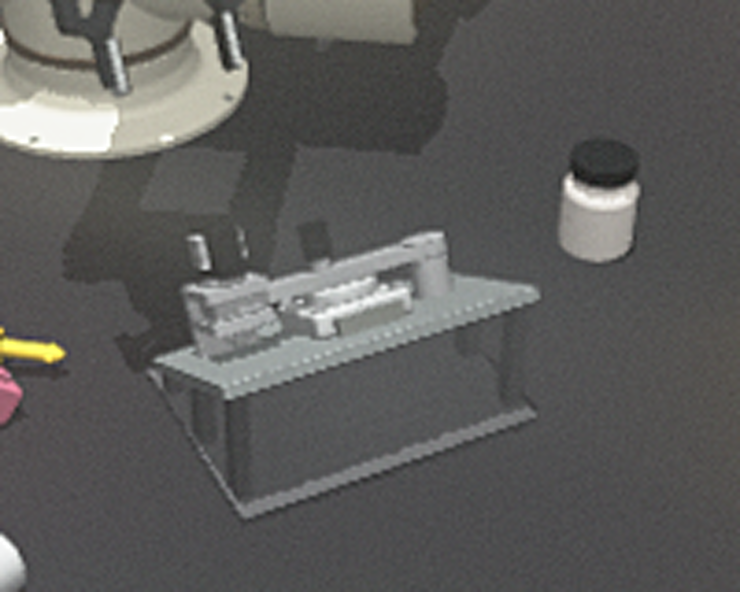

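The handle top is 40.7 mm above the clevis face, where 41 mm means seated. It measures 32 mm over both buttons, so they are out. Last I check the bystanders, then hand in.

```bash
python3 - <<'E'
from h import *
for n in ("scene","top"):
    c=capture(n)
    for o in ("jar","tray","driver"): print(n,o,[(round(d["score"],2),np.round(d["position"],4).tolist()) for d in landmark_of(o,n)][:2])
print(observe()["clock"],observe()["force"]); print(job_done())
E
```

```text
scene jar [(0.88, [0.4065, 0.2901, 0.0019])]
scene tray [(0.71, [0.644, 0.3963, -0.0006]), (0.61, [0.4049, 0.2911, 0.0019])]
scene driver [(0.55, [0.6514, -0.3962, 0.0024])]
top jar [(0.95, [0.4047, 0.2905, -0.0035])]
top tray [(0.76, [0.6538, 0.3956, -0.0012])]
top driver []
16.65 [-1.10814561  0.8307406  -0.11899608]
the job is handed in; nothing more can be done
None
```

I closed the retaining bar, put the ball-lock pin through clevis and bar, and let go with it seated. The job was handed in at 16.65 s of the 58 s allowed; no verdict was reported.

- **Bar:** I swung it about 50° closed by its knob, until it met the stop at about 15 N. Afterwards the bar end lay in the clevis with the hole clear through.
- **Pin:** I took the smaller black pin from the wooden block with both buttons squeezed. It slid in with almost no force and met the clevis at about 25 N.
- **Last checks on the pin:** After release, the handle top stood 40.7 mm above the clevis face (41 mm if seated). It measured 32 mm over both buttons, so both are fully out. The balls under the lower cheek could not be seen directly.
- **Bystanders:** The jar and tray were where they started, within the network's accuracy. So was the driver in the scene camera. The top camera did not find the driver in the last picture.
- **Disagreements:** The gripper's width readings were 2 to 3 mm below the sizes given for the knob and the pressed buttons. The scene camera was about 3 mm off from the wrist camera across the table, so I used the wrist camera.
- **Something that moved:** The larger black and the pink look-alike pins stood on their tips at the start and were lying beside the block by about 9 s. The wrist forces I read were only about 1–2 N and the tool stayed more than 0.2 m up there, so I believe they toppled by themselves. I did not see them fall.

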